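# Move the bottle row to the new rack in reverse order

### The job

Move the four bottles from the cups of the old wooden rack into the four pockets of the blue carrier, one to a pocket, in reverse order: the bottle next to the red knob on the old rack goes into the pocket farthest from the red knob on the carrier, the second into the second farthest, and so on. Keep every bottle upright all the way and leave each one standing on the floor of its pocket.

Things in the scene. Friction and masses are not known exactly. Their poses are not given: they have to be found in the camera images.
- brown_bottle: Brown glass bottle with a black cap, 40 mm diameter, 146 mm tall, about 0.13 kg. Origin: centre of its underside, z up. Starts standing in cup_a, up to 4 mm off the cup's middle. Rigid, cap fixed; grip it across its diameter, best about 30 mm below its top, where the fingers meet it at its full width of 40 mm.
- white_bottle: White bottle with a blue cap, 37 mm diameter, 126 mm tall, about 0.08 kg. Origin: centre of its underside, z up. Starts standing in cup_b, up to 4 mm off the cup's middle. Rigid, cap fixed; grip it across its diameter, best about 30 mm below its top, where the fingers meet it at its full width of 37 mm.
- pink_bottle: Pink-and-white bottle with a whitish cap, 43 mm diameter, 176 mm tall, about 0.16 kg. Origin: centre of its underside, z up. Starts standing in cup_c, up to 4 mm off the cup's middle. Rigid, cap fixed; grip it across its diameter, best about 30 mm below its top, where the fingers meet it at its full width of 43 mm.
- clear_bottle: Clear glass bottle half full of pale stuff, with a ribbed white cap, 43 mm diameter, 130 mm tall, about 0.12 kg. Origin: centre of its underside, z up. Starts standing in cup_d, up to 4 mm off the cup's middle. Rigid, cap fixed; grip it across its diameter, best about 30 mm below its top, where the fingers meet it at its full width of 43 mm.
- cup_a: Its place in the row varies. Square sheet-steel cup, one of four alike fixed on the old rack: 68x68 mm outside, 30 mm high, walls and floor 3 mm. Origin: centre of its underside, 12 mm above the worktop; axes parallel to the old rack's. At the start it holds the brown bottle with the black cap.
- cup_b: Its place in the row varies. Square sheet-steel cup, one of four alike fixed on the old rack: 68x68 mm outside, 30 mm high, walls and floor 3 mm. Origin: centre of its underside, 12 mm above the worktop; axes parallel to the old rack's. At the start it holds the white bottle with the blue cap.
- cup_c: Its place in the row varies. Square sheet-steel cup, one of four alike fixed on the old rack: 68x68 mm outside, 30 mm high, walls and floor 3 mm. Origin: centre of its underside, 12 mm above the worktop; axes parallel to the old rack's. At the start it holds the pink-and-white bottle.
- cup_d: Its place in the row varies. Square sheet-steel cup, one of four alike fixed on the old rack: 68x68 mm outside, 30 mm high, walls and floor 3 mm. Origin: centre of its underside, 12 mm above the worktop; axes parallel to the old rack's. At the start it holds the clear bottle with the white cap.
- old_rack: Old rack: flat wooden board 88 (x) x 324 (y) x 12 mm with a row of four steel cups along its y axis, at y = +108, +36, -36 and -108 mm. Fixed. Origin: centre of its underside, on the worktop. A red ball knob (24 mm ball, top 46 mm above the worktop) stands on it at y = +153 mm: that is its knob end.
- new_rack: Blue plastic carrier, fixed: four empty square pockets (68x68 mm) in a row, centres at x = 0, y = +108, +36, -36, -108 mm. Rim 36 mm, pocket floor 4 mm above the worktop, walls 4 mm; 76 (x) x 294 (y) mm plus a 26 mm lug at each end. Origin: centre of its underside, on the worktop. A red ball knob (24 mm, top 70 mm above the worktop) on the lug at y = +159 mm marks its knob end.

How it is judged:
At the end, for the whole second after the job is handed in: Counted from the knob ends, the bottles of places 1-4 of the old rack stand in carrier pockets 4-1: origin within 16 mm of the pocket centre along each rack axis and under 10 mm above the carrier's underside (on the pocket floor), leaning under 0.1 rad, at rest (((y of cup_a in the frame of old_rack between 0.088 and 0.128 m and y of brown_bottle in the frame of new_rack between -0.124 and -0.092 m) or (y of cup_a in the frame of old_rack between 0.016 and 0.056 m and y of brown_bottle in the frame of new_rack between -0.052 and -0.02 m) or (y of cup_a in the frame of old_rack between -0.056 and -0.016 m and y of brown_bottle in the frame of new_rack between 0.02 and 0.052 m) or (y of cup_a in the frame of old_rack between -0.128 and -0.088 m and y of brown_bottle in the frame of new_rack between 0.092 and 0.124 m)) and x of brown_bottle in the frame of new_rack between -0.016 and 0.016 m and z of each of brown_bottle, white_bottle, pink_bottle, clear_bottle in the frame of new_rack below 0.01 m and angle between each of brown_bottle, white_bottle, pink_bottle, clear_bottle's own z axis and vertical below 0.1 rad and linear speed of each of brown_bottle, white_bottle, pink_bottle, clear_bottle below 0.02 m/s and angular speed of each of brown_bottle, white_bottle, pink_bottle, clear_bottle below 0.2 rad/s and ((y of cup_b in the frame of old_rack between 0.088 and 0.128 m and y of white_bottle in the frame of new_rack between -0.124 and -0.092 m) or (y of cup_b in the frame of old_rack between 0.016 and 0.056 m and y of white_bottle in the frame of new_rack between -0.052 and -0.02 m) or (y of cup_b in the frame of old_rack between -0.056 and -0.016 m and y of white_bottle in the frame of new_rack between 0.02 and 0.052 m) or (y of cup_b in the frame of old_rack between -0.128 and -0.088 m and y of white_bottle in the frame of new_rack between 0.092 and 0.124 m)) and x of white_bottle in the frame of new_rack between -0.016 and 0.016 m and ((y of cup_c in the frame of old_rack between 0.088 and 0.128 m and y of pink_bottle in the frame of new_rack between -0.124 and -0.092 m) or (y of cup_c in the frame of old_rack between 0.016 and 0.056 m and y of pink_bottle in the frame of new_rack between -0.052 and -0.02 m) or (y of cup_c in the frame of old_rack between -0.056 and -0.016 m and y of pink_bottle in the frame of new_rack between 0.02 and 0.052 m) or (y of cup_c in the frame of old_rack between -0.128 and -0.088 m and y of pink_bottle in the frame of new_rack between 0.092 and 0.124 m)) and x of pink_bottle in the frame of new_rack between -0.016 and 0.016 m and ((y of cup_d in the frame of old_rack between 0.088 and 0.128 m and y of clear_bottle in the frame of new_rack between -0.124 and -0.092 m) or (y of cup_d in the frame of old_rack between 0.016 and 0.056 m and y of clear_bottle in the frame of new_rack between -0.052 and -0.02 m) or (y of cup_d in the frame of old_rack between -0.056 and -0.016 m and y of clear_bottle in the frame of new_rack between 0.02 and 0.052 m) or (y of cup_d in the frame of old_rack between -0.128 and -0.088 m and y of clear_bottle in the frame of new_rack between 0.092 and 0.124 m)) and x of clear_bottle in the frame of new_rack between -0.016 and 0.016 m); the robot touches nothing.
It fails at once if a bottle is tipped over (leans more than 0.5 rad) (angle between any of brown_bottle, white_bottle, pink_bottle, clear_bottle's own z axis and vertical above 0.5 rad).
It also fails if it takes over 115 s, if anything falls off the work surface, if the arm or the gripper's body presses on something with over 40 N, if the wrist force passes 120 N, or if a joint passes its speed limit or range.

### The arm

A 6-joint arm with a two-finger parallel gripper is mounted at the origin on a cart in front of the work surface, level with it; the furniture and walls round the work are solid. World frame = base frame: x ahead of the robot, y to its left, z up, the work surface at z = 0. Lengths are in m, angles in rad, forces in N, time in s.
With the tool pointing down it reaches from about 0.35 to 0.975 m from the base axis. Payload 4.9 kg.
Tool frame: the origin (TCP) lies on the centre line of the jaws, within the pads' length; the fingertips stand manip.tip_reach ahead of it and the grasp point (between the pads) is the TCP (manip.tip_reach is the distance from the TCP to the fingertips, in m); z points along the fingers, y is the line along which they close (so a half turn about z gives the same grasp; the last joint's range is limited). The gripper opens to 85 mm and grips with 20 to 120 N. Pads are 22 mm wide; open, the fingers measure 114 mm over their backs; the gripper's body (76 mm by 85 mm) begins 54 mm behind the grasp point. The pads swing forward as they close: fully open they stand 13 mm farther back than shut.
Start: joints at [-1.381, 0.053, 1.613, -0, 1.476, -0.119], TCP at [0.19, -0.595, 0.218] pointing down, gripper open.
Joint ranges: [-3.01, 3.01], [-1.01, 2.22], [0.06, 2.58], [-1.02, 4.17], [0.09, 2.62], [-3.14, 3.14]. Speed limits (rad/s): [2.57, 2.57, 3.14, 3.14, 3.14, 3.14].

### API

Orientations are given as a unit quaternion [w, x, y, z].
In Python, from plant import manip gives the robot as it stands. The module is installed in compiled form; this text tells all that it offers.
- The arm moves only by the tool move_arm, never from a script. Its argument "rows" is a list of rows, each a list of 7 numbers: the shift along the tool's x, y, z in cm, then the turn, a rotation vector about the tool's x, y, z in degrees, then the opening, from -1 (shut) to 1 (fully open). In form: [[tx, ty, tz, ax, ay, az, jaw], ...]. A call has 1 to 20 rows; each row shifts and turns the commanded pose from where the row before left it, along the tool's axes as they then stand; what a row does not reach is not made up. A row lasts 1/12 s, in which the tool goes at most 41.7 mm and 7.16 degrees, less where a joint would pass 70% of its speed; a pose out of reach is approached as far as the arm can. A call is refused whole if a number of a shift passes 4.17 or a number of a turn 7.16, either way. A call with a gripper value outside its range is refused whole. The fingers move at their own pace and stop on an object; the grip force is fixed at half the most. Time passes only in rows, so rows that do not move let the fingers close. It gives the time, the measured TCP pose, the force, the opening and the grip force at its end, in the units of the state.
- manip.state(): the state, without advancing time (a new reading comes with each control period).
- manip.grab_frame(name): name is "side" or "top"; returns a dict with "img" (384x512x3 uint8, blue, green, red), "mtx" (3x3 intrinsics, pixels), "k1" (the pictures are not rectified: a ray, as slopes to the right and down, at radius r is drawn at 1 + k1 r^2 times it, then the intrinsics apply), "R" (3x3) and "t" (3): a world point X has camera coordinates R X + t. Camera axes: x right, y down, z forward; pixel columns grow to the right and rows downward; lengths in m; the calibration is good to about 2 mm. A picture is of the moment at which its call begins. There is no depth.
- manip.job_done(): hands the job in; it is judged then, once.
The state is a dict: "time": time; "joint_pos": joint angles; "joint_vel": joint speeds; "joint_efforts": joint torques, N m; "tool_pos": TCP position; "tool_rot": TCP orientation; "contact_force": force on the tool from outside, world axes, zero at the start; "ft_torque": the same for the moment, N m; "gripper_width": opening from 0.0 (shut) to 1.0 (fully open); "grasp_force": force on a finger pad.
Only numpy, scipy, OpenCV 4.12 (cv2) and the standard library are available. Lean on these libraries where they do the work, as an engineer would, in place of code of your own. Each camera call takes 0.05 s, during which the arm holds its last target. There are 200 camera calls.

## Working session

There is one attempt and no reset: what is moved stays moved. The work goes in short steps, Python scripts to look and compute and a tool call to move; the robot and the scene stay as the last step left them, time stands still between calls to the robot, and variables do not carry over. Pictures are saved under pics/ and viewed, at most 14 in all, crops included, and the job is handed in when it is done.

Besides the shell and the picture viewer there is one more tool, called after ">>>" as name([rows], argument=value, ...), one row to a line, values as JSON. move_arm: Moves the arm, as the interface text tells. Its arguments: {"type":"object","properties":{"rows":{"type":"array","items":{"type":"array","items":{"type":"number"}}}},"required":["rows"]}

```bash
mkdir -p pics; python3 - <<'E'
from plant import manip
import cv2,numpy as np
s=manip.state();print(s,manip.tip_reach)
for n in("top","side"):
    f=manip.grab_frame(n);cv2.imwrite(f"pics/{n}0.png",f["img"]);print(n,f["mtx"].tolist(),f["k1"],f["R"].tolist(),f["t"])
E
```

```text
{'time': 0.0, 'joint_pos': array([-1.38101385e+00,  5.33455274e-02,  1.61431042e+00,  2.12107836e-05,
        1.47598949e+00, -1.18986247e-01]), 'joint_vel': array([-0.00146735,  0.00111512,  0.00045179,  0.00080173,  0.00024902,
        0.00100355]), 'joint_efforts': array([-1.79945723e-04, -3.93676758e+01, -3.70177424e+01, -5.22350956e-05,
        7.04454433e-03,  2.31238550e-05]), 'tool_pos': array([ 0.18981893, -0.59479142,  0.21656026]), 'tool_rot': array([-1.02612431e-03,  9.88106021e-01,  1.53770730e-01, -2.57747001e-05]), 'contact_force': array([-0.49387979, -0.85888767, -0.62649001]), 'ft_torque': array([ 0.04800506, -0.02402203, -0.00860849]), 'grasp_force': 0.0, 'gripper_width': 0.9973689550912845} 0.019
top [[443.916594849736, 0.0, 262.75655199528603], [0.0, 443.916594849736, 184.91912961834169], [0.0, 0.0, 1.0]] -0.14599065180941245 [[0.004530060356124448, -0.9995966539305869, -0.028035834283008376], [-0.9975751205959489, -0.0025702057429395366, -0.06955050546485625], [0.06945039467956904, 0.02828291875343488, -0.9971843957792556]] [-0.03799457  0.46806961  0.96756395]
side [[362.8856721413416, 0.0, 261.3268148236783], [0.0, 362.8856721413416, 197.57648657317762], [0.0, 0.0, 1.0]] -0.08158243378319475 [[0.9615139154390646, 0.27454115729430156, -0.010869377560147112], [0.20667829493074816, -0.7487742843191995, -0.6297786544070778], [-0.1810388710237614, 0.6032944754378053, -0.7766985921737372]] [-0.443647   -0.09196594  1.10396569]
```

View pics/top0.png

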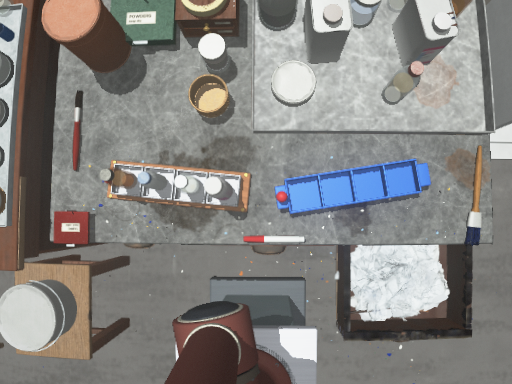

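View pics/side0.png

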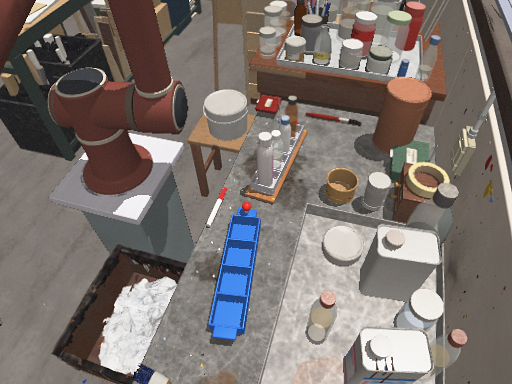

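The top view shows the old rack at about (110–250, 160–210), with bottles from left to right brown, white/blue cap, then two whitish ones. The carrier is at (275–430, 160–213) with its knob at (282,197). In the side view the rack is at (245–305, 100–200). I'll zoom in to find the old rack's knob.

```bash
python3 - <<'E'
import cv2,numpy as np
a=cv2.imread("pics/top0.png")[150:220,90:260];b=cv2.imread("pics/side0.png")[85:205,230:320]
a=cv2.resize(a,None,fx=4.6,fy=4.6,interpolation=2);cv2.imwrite("pics/ztop.png",a)
cv2.imwrite("pics/zside.png",cv2.resize(b,None,fx=5,fy=5,interpolation=2))
E
```

```text
(no output)
```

View pics/ztop.png

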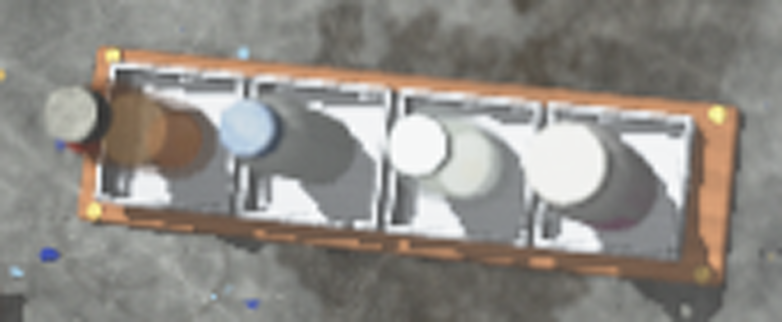

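View pics/zside.png

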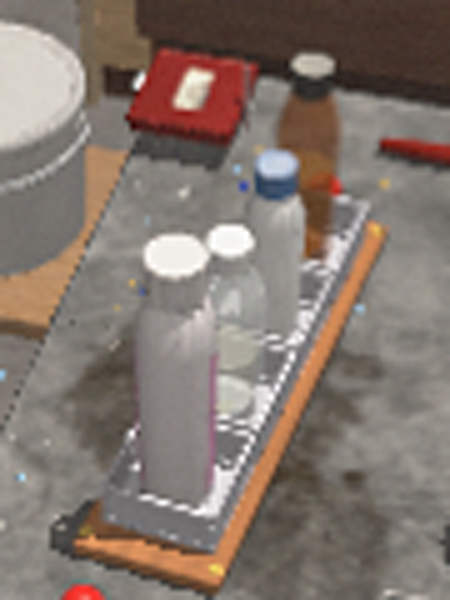

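The brown bottle hides the old rack's knob. Its red shows at (60–90,147) in the top crop and (337,187) in the side crop, so the knob end is on the left. From the knob the order is brown, white, clear, pink. Next I'll measure positions.

```bash
cat > h.py <<'E'
import cv2,numpy as np
from plant import manip
def ray(f,uv):
    p=cv2.undistortPoints(np.array([[uv]],float),f["mtx"],np.array([f["k1"],0,0,0]))[0,0]
    d=f["R"].T@np.r_[p,1]; return -f["R"].T@f["t"],d
def plane(f,uv,z):
    o,d=ray(f,uv); return o+d*(z-o[2])/d[2]
def tri(r1,r2):
    (a,b),(c,d)=r1,r2
    k=np.linalg.lstsq(np.c_[b,-d],c-a,rcond=None)[0]
    p,q=a+k[0]*b,c+k[1]*d; return (p+q)/2,np.linalg.norm(p-q)
E
python3 - <<'E'
from h import *
t=manip.grab_frame("top");s=manip.grab_frame("side")
T=lambda u,v:((u+.5)/4.6-.5+90,(v+.5)/4.6-.5+150)
S=lambda u,v:((u+.5)/5-.5+230,(v+.5)/5-.5+85)
for n,a,b,h in(("brown",(73,115),(313,66),.161),("white",(249,128),(277,163),.141),("clear",(418,146),(231,238),.145),("pink",(567,163),(175,255),.191)):
    print(n,plane(t,T(*a),h).round(4),plane(s,S(*b),h).round(4),*tri(ray(t,T(*a)),ray(s,S(*b))))
sc=np.array([plane(t,T(*c),.012)[:2] for c in((113,55),(717,114),(702,273),(94,211))])
print("screws",sc.round(4),sc.mean(0),[np.linalg.norm(sc[i]-sc[i-1]) for i in range(4)])
d=(sc[0]+sc[3]-sc[1]-sc[2]);d/=np.linalg.norm(d);print("y dir",d,np.degrees(np.arctan2(-d[0],d[1])))
for n,f in(("top",t),("side",s)):
    g=f["img"];hsv=cv2.cvtColor(g,cv2.COLOR_BGR2HSV)
    m=cv2.inRange(hsv,(100,120,60),(125,255,255))
    c=max(cv2.findContours(m,0,2)[0],key=cv2.contourArea)
    P=np.array([plane(f,p[0],.036)[:2] for p in c],np.float32)
    r=cv2.minAreaRect(P);print(n,"carrier",r)
    b=cv2.boxPoints(r);print(b.round(4).tolist())
    m=cv2.inRange(hsv,(0,170,100),(6,255,255))|cv2.inRange(hsv,(174,170,100),(180,255,255))
    for c in cv2.findContours(m,0,2)[0]:
        if cv2.contourArea(c)>15:
            (u,v),rr=cv2.minEnclosingCircle(c);q=plane(f,(u,v),.058);print("red",u,v,rr,q.round(4))
E
```

```text
brown [0.4774 0.266  0.161 ] [0.4817 0.2631 0.161 ] [0.47924005 0.26833232 0.15654628] 0.0029954769220890284
white [0.4737 0.1948 0.141 ] [0.4772 0.1951 0.141 ] [0.47535889 0.19591649 0.13954246] 0.0033538034069356486
clear [0.4657 0.1201 0.145 ] [0.4692 0.121  0.145 ] [0.46746426 0.12090179 0.14431393] 0.003553357464926887
pink [0.4555 0.0499 0.191 ] [0.458  0.0493 0.191 ] [0.45658306 0.05056301 0.18937336] 0.002011297701434706
screws [[0.5213 0.3049]
 [0.4919 0.0024]
 [0.4149 0.0091]
 [0.4434 0.3125]] [0.46785983 0.15723785] [np.float64(0.07823926399477843), np.float64(0.3039047350887949), np.float64(0.07733507563698379), np.float64(0.3046471311234446)]
y dir [0.09516626 0.99546139] -5.460888980109958
top carrier ((0.46607327461242676, -0.23343980312347412), (0.07682416588068008, 0.3403690457344055), 9.011030197143555)
[[0.40149998664855957, -0.0714000016450882], [0.454800009727478, -0.4074999988079071], [0.5307000279426575, -0.3955000042915344], [0.477400004863739, -0.059300001710653305]]
side carrier ((0.47037848830223083, -0.2373981922864914), (0.0800737738609314, 0.34217438101768494), 9.018858909606934)
[[0.40400001406669617, -0.0746999979019165], [0.4577000141143799, -0.41260001063346863], [0.5367000102996826, -0.4000999927520752], [0.4830999970436096, -0.062199998646974564]]
red 246.0 206.0 4.472236156463623 [ 0.4434 -0.0781  0.058 ]
red 222.61111450195312 192.77777099609375 6.252252578735352 [ 0.3704 -0.0524  0.058 ]
red 321.5 116.0 15.787753105163574 [0.5675 0.335  0.058 ]
red 266.8612060546875 103.75855255126953 11.660120010375977 [0.3811 0.3507 0.058 ]
red 363.5 34.0 9.962529182434082 [0.6468 0.9366 0.058 ]
red 412.0 35.0 16.124614715576172 [0.8499 0.9933 0.058 ]
```

>>> move_arm([
  [0,0,-0.8,0,0,-6.07,1],
  [0,0,-0.8,0,0,-6.07,1],
  [0,0,-0.8,0,0,-6.07,1],
  [0,0,-0.8,0,0,-6.07,1],
  [0,0,-0.8,0,0,-6.07,1],
  [0,0,-0.8,0,0,-6.07,1],
  [0,0,-0.8,0,0,-6.07,1],
  [0,0,-0.8,0,0,-6.07,1],
  [0,0,-0.8,0,0,-6.07,1],
  [0,0,-0.8,0,0,-6.07,1],
  [0,0,-0.8,0,0,-6.07,1],
  [0,2.5,0,0,0,0,1],
  [0,2.5,0,0,0,0,1],
  [0,2.5,0,0,0,0,1],
  [0,2.5,0,0,0,0,1],
  [0,2.5,0,0,0,0,1],
  [0,2.5,0,0,0,0,1],
  [0,2.5,0,0,0,0,1],
  [0,2.5,0,0,0,0,1],
])

```text
time: 1.78
tool_pos: [0.3902, -0.6146, 0.3053]
tool_rot: [-0.0, 0.74, 0.672, 0.0]
contact_force: [0.6, -0.6, -0.6]
gripper_width: 0.997
grasp_force: 0.0
```

>>> move_arm([
  [3,0,0,0,0,0,1],
  [3,0,0,0,0,0,1],
  [3,0,0,0,0,0,1],
  [3,0,0,0,0,0,1],
  [3,0,0,0,0,0,1],
  [3,0,0,0,0,0,1],
  [3,0,0,0,0,0,1],
  [3,0,0,0,0,0,1],
  [3,0,0,0,0,0,1],
  [3,0,0,0,0,0,1],
  [3,0,0,0,0,0,1],
  [3,0,0,0,0,0,1],
  [3,0,0,0,0,0,1],
  [3,0,0,0,0,0,1],
  [3,0,0,0,0,0,1],
  [3,0,0,0,0,0,1],
  [3,0,0,0,0,0,1],
  [3,0,0,0,0,0,1],
  [3,0,0,0,0,0,1],
  [3,0,0,0,0,0,1],
])

```text
time: 3.45
tool_pos: [0.4467, -0.016, 0.3057]
tool_rot: [0.0, 0.74, 0.672, 0.0]
contact_force: [0.1, -0.6, 0.7]
gripper_width: 1.002
grasp_force: 0.0
```

```bash
cat > d.py <<'E'
# usage: d.py x y z thetaX_deg : world target -> tool-frame deltas (cm, deg)
import sys,numpy as np
from plant import manip
from scipy.spatial.transform import Rotation as R
s=manip.state();w,x,y,z=s["tool_rot"];q=R.from_quat([x,y,z,w])
X,Y,Z,th=map(float,sys.argv[1:]);t=np.radians(th);c,n=np.cos(t),np.sin(t)
g=R.from_matrix(np.array([[c,n,0],[n,-c,0],[0,0,-1.]]))
d=np.array([X,Y,Z])-s["tool_pos"]
print("t",round(s["time"],2),"pos",s["tool_pos"].round(4),"F",s["contact_force"].round(1),"grip",s["gripper_width"].round(3),s["grasp_force"].round(1),"j",s["joint_pos"].round(2))
print("delta now",(q.inv().apply(d)*100).round(2),"delta after turn",(g.inv().apply(d)*100).round(2),"turn",np.degrees((q.inv()*g).as_rotvec()).round(2))
E
python3 d.py .4565 .050 .161 84.54
```

```text
Traceback (most recent call last):
  File "d.py", line 9, in <module>
    print("t",round(s["time"],2),"pos",s["tool_pos"].round(4),"F",s["contact_force"].round(1),"grip",s["gripper_width"].round(3),s["grasp_force"].round(1),"j",s["joint_pos"].round(2))
                                                                                                     ^^^^^^^^^^^^^^^^^^^^^^^^
AttributeError: 'float' object has no attribute 'round'
```

```bash
sed -i 's/s\["gripper_width"\].round(3),s\["grasp_force"\].round(1)/round(s["gripper_width"],3),round(s["grasp_force"],1)/' d.py; python3 d.py .4565 .050 .161 84.54
```

```text
t 3.45 pos [ 0.4467 -0.016   0.3057] F [ 0.1 -0.6  0.7] grip 1.002 0.0 j [-0.2  -0.43  1.89  0.    1.68 -0.11]
delta now [ 6.67  0.34 14.47] delta after turn [ 6.67  0.35 14.47] turn [ 0.01 -0.   -0.09]
```

>>> move_arm([
  [2.2,0.1,0,0,0,0,1],
  [2.2,0.1,0,0,0,0,1],
  [2.27,0.1,0,0,0,0,1],
  [0,0,0,0,0,0,1],
  [0,0,2,0,0,0,1],
  [0,0,2,0,0,0,1],
  [0,0,2,0,0,0,1],
  [0,0,2,0,0,0,1],
  [0,0,2,0,0,0,1],
  [0,0,2,0,0,0,1],
  [0,0,1.5,0,0,0,1],
  [0,0,1,0,0,0,1],
  [0,0,0,0,0,0,1],
  [0,0,0,0,0,0,1],
])

```text
time: 4.62
tool_pos: [0.4562, 0.0483, 0.1607]
tool_rot: [-0.0, 0.741, 0.672, -0.0]
contact_force: [1.1, 0.5, -0.9]
gripper_width: 1.002
grasp_force: 0.0
```

```bash
python3 d.py .4565 .050 .161 84.54; python3 - <<'E'
from h import *
f=manip.grab_frame("side")["img"][60:210,190:350];g=manip.grab_frame("top")["img"][130:230,130:300]
f=cv2.resize(f,(640,600),interpolation=2)
cv2.imwrite("pics/s1.png",f)
E
```

```text
t 4.62 pos [0.4562 0.0483 0.1607] F [ 1.1  0.5 -0.9] grip 1.002 0.0 j [-0.06 -0.32  2.05 -0.    1.42  0.04]
delta now [ 0.18  0.02 -0.03] delta after turn [ 0.18  0.02 -0.03] turn [-0.04  0.01 -0.1 ]
```

View pics/s1.png

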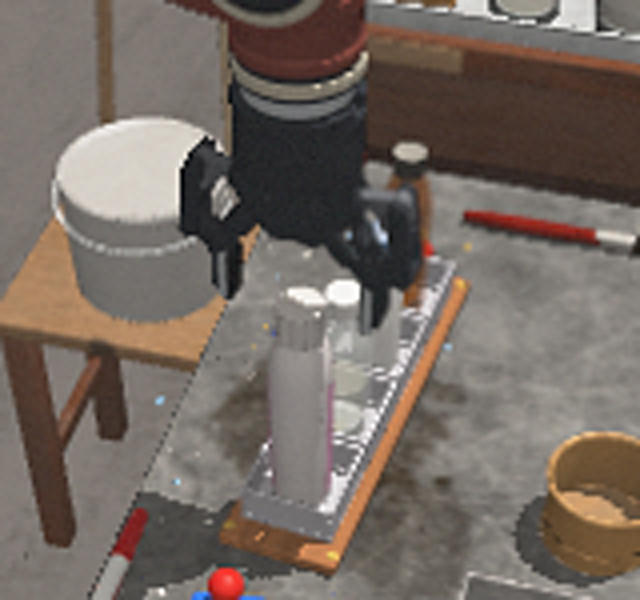

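The fingers (tips at (230,295) and (372,330)) straddle the pink bottle's cap at (305,300), centred. Now I'll close them.

>>> move_arm([
  [0.18,0,0,0,0,0,1],
  [0,0,0,0,0,0,-1],
  [0,0,0,0,0,0,-1],
  [0,0,0,0,0,0,-1],
  [0,0,0,0,0,0,-1],
  [0,0,0,0,0,0,-1],
  [0,0,0,0,0,0,-1],
  [0,0,0,0,0,0,-1],
  [0,0,0,0,0,0,-1],
  [0,0,0,0,0,0,-1],
  [0,0,0,0,0,0,-1],
  [0,0,0,0,0,0,-1],
])

```text
time: 5.72
tool_pos: [0.4571, 0.0504, 0.1617]
tool_rot: [0.001, 0.74, 0.672, 0.001]
contact_force: [0.0, 0.4, 5.4]
gripper_width: 0.465
grasp_force: 60.7
```

>>> move_arm([
  [0,0,-0.5,0,0,0,-1],
  [0,0,-1.5,0,0,0,-1],
  [0,0,-2,0,0,0,-1],
  [0,0,-2,0,0,0,-1],
  [0,0,-2,0,0,0,-1],
  [0,0,-2,0,0,0,-1],
  [0,0,0,0,0,0,-1],
])

```text
time: 6.3
tool_pos: [0.458, 0.0503, 0.2645]
tool_rot: [0.002, 0.74, 0.672, 0.002]
contact_force: [1.3, 0.8, -1.1]
gripper_width: 0.462
grasp_force: 60.9
```

```bash
python3 d.py .4496 -.1313 .15 99.01; python3 - <<'E'
from h import *
f=manip.grab_frame("side")["img"][40:210,180:360]
cv2.imwrite("pics/s2.png",cv2.resize(f,(630,595),interpolation=2))
E
```

```text
t 6.3 pos [0.458  0.0503 0.2645] F [ 1.3  0.8 -1.1] grip 0.462 60.9 j [-0.05 -0.38  1.92 -0.    1.6   0.04]
delta now [-18.16   0.85  11.45] delta after turn [-17.8   -3.67  11.45] turn [  0.33   0.03 -14.55]
```

View pics/s2.png

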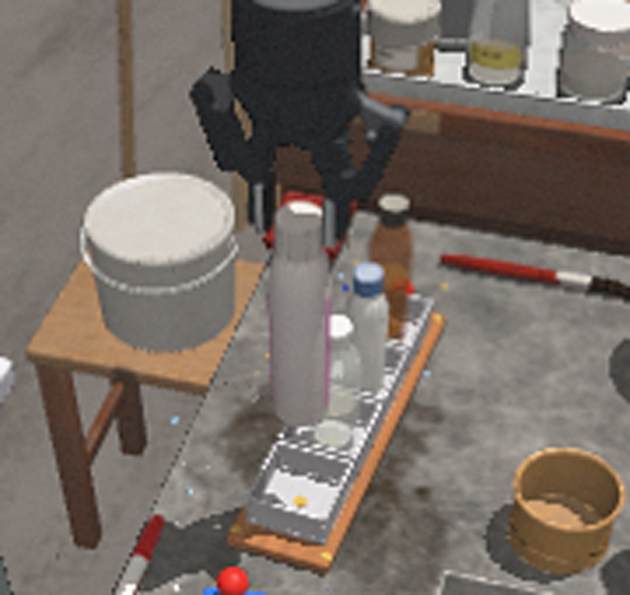

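The pink bottle is lifted upright: its cap is at (300,210), its bottom at (300,415), and cup 4 is empty. Now to its carrier pocket next to the knob.

>>> move_arm([
  [0,0,0,0,0,-4.85,-1],
  [0,0,0,0,0,-4.85,-1],
  [0,0,0,0,0,-4.85,-1],
  [-2,-0.5,0,0,0,0,-1],
  [-2.5,-0.5,0,0,0,0,-1],
  [-2.5,-0.5,0,0,0,0,-1],
  [-2.5,-0.5,0,0,0,0,-1],
  [-2.5,-0.5,0,0,0,0,-1],
  [-2.2,-0.5,0,0,0,0,-1],
  [-2,-0.5,0,0,0,0,-1],
  [-1,-0.17,0,0,0,0,-1],
  [0,0,0,0,0,0,-1],
  [0,0,0,0,0,0,-1],
])

```text
time: 7.43
tool_pos: [0.4467, -0.1247, 0.2592]
tool_rot: [-0.002, 0.65, 0.76, 0.0]
contact_force: [1.1, 0.1, -1.1]
gripper_width: 0.467
grasp_force: 60.9
```

```bash
python3 d.py .4496 -.1254 .151 99.01; python3 - <<'E'
from h import *
f=manip.grab_frame("side")["img"][90:270,160:350]
cv2.imwrite("pics/s3.png",cv2.resize(f,(630,597),interpolation=2))
E
```

```text
t 7.43 pos [ 0.4467 -0.1247  0.2592] F [ 1.1  0.1 -1.1] grip 0.467 60.9 j [-0.43 -0.37  1.92  0.    1.59 -0.59]
delta now [-0.14  0.3  10.82] delta after turn [-0.11  0.28 10.82] turn [-0.11 -0.13 -0.04]
```

View pics/s3.png

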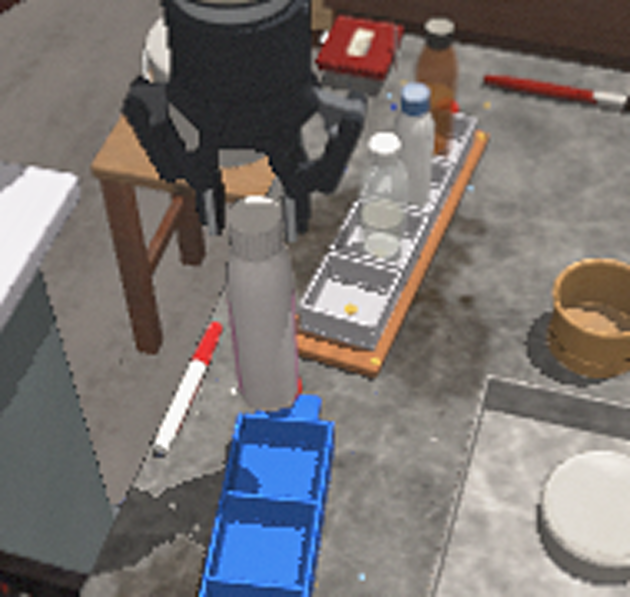

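The bottle hangs upright over the carrier with its bottom at (268,395). Pocket 1 shows at about (280,468). I'll check the pocket position by its floor centre.

```bash
python3 - <<'E'
from h import *
s=manip.grab_frame("side");t=manip.grab_frame("top")
# rim corners of pocket1 in crop s3: midpoints, at rim height
for p in((238,415),(332,420),(322,508),(222,497)):
    print("rim",plane(s,((p[0])/3.316+160,p[1]/3.316+90),.036).round(4))
a=cv2.imread("pics/top0.png")[150:225,265:440]
cv2.imwrite("pics/zc.png",cv2.resize(a,None,fx=4.5,fy=4.5,interpolation=2))
E
```

```text
rim [ 0.4108 -0.1006  0.036 ]
rim [ 0.483  -0.0856  0.036 ]
rim [ 0.4981 -0.1647  0.036 ]
rim [ 0.4237 -0.1755  0.036 ]
```

View pics/zc.png

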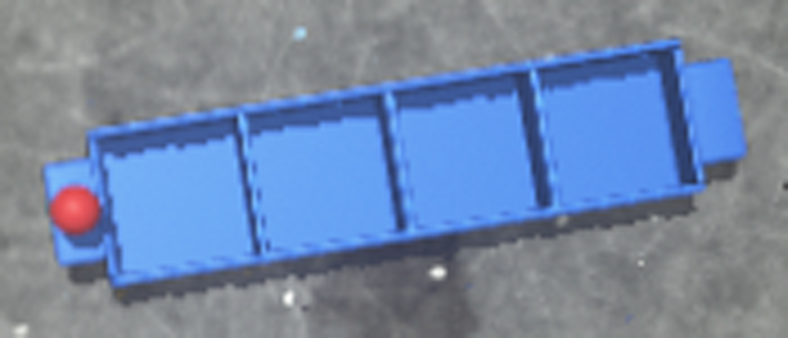

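```bash
python3 - <<'E'
from h import *
t=manip.grab_frame("top")
P=np.array([plane(t,((u+.5)/4.5-.5+265,(v+.5)/4.5-.5+150),.036)[:2] for u,v in((90,131),(680,42),(703,188),(117,285))])
print(P.round(4),P.mean(0),[np.linalg.norm(P[i]-P[i-1]) for i in range(4)]);d=P[0]+P[3]-P[1]-P[2];print(d/np.linalg.norm(d))
print("knob",plane(t,((74.5)/4.5-.5+265,(210)/4.5-.5+150),.058))
E
```

```text
[[ 0.4804 -0.0843]
 [ 0.5249 -0.373 ]
 [ 0.4535 -0.3829]
 [ 0.4063 -0.0973]] [ 0.4662693  -0.23436381] [np.float64(0.07522694642976577), np.float64(0.2920985312346892), np.float64(0.07207399496105522), np.float64(0.28943525724399954)]
[-0.15766292  0.98749299]
knob [ 0.44152236 -0.07634008  0.058     ]
```

The top crop shows the carrier rim corners at (90,131), (680,42), (703,188) and (117,285), and the knob at (74,210). They put the carrier centre at (0.466,-0.234), agreeing with my estimate. Lowering now.

>>> move_arm([
  [-0.1,0.28,1,0,0,0,-1],
  [0,0,2,0,0,0,-1],
  [0,0,2,0,0,0,-1],
  [0,0,2,0,0,0,-1],
  [0,0,1.5,0,0,0,-1],
  [0,0,1,0,0,0,-1],
  [0,0,0.5,0,0,0,-1],
  [0,0,0.3,0,0,0,-1],
  [0,0,0,0,0,0,-1],
  [0,0,0,0,0,0,-1],
])

```text
time: 8.47
tool_pos: [0.4507, -0.126, 0.1587]
tool_rot: [0.001, 0.649, 0.761, 0.0]
contact_force: [-0.2, 0.3, -1.8]
gripper_width: 0.468
grasp_force: 60.9
```

```bash
python3 d.py .4496 -.1254 .151 99.01
```

```text
t 8.47 pos [ 0.4507 -0.126   0.1587] F [-0.2  0.3 -1.8] grip 0.468 60.9 j [-0.43 -0.3   2.03  0.    1.41 -0.59]
delta now [ 0.07 -0.1   0.77] delta after turn [ 0.07 -0.1   0.77] turn [0.08 0.05 0.02]
```

>>> move_arm([
  [0,0,0.3,0,0,0,-1],
  [0,0,0.2,0,0,0,-1],
  [0,0,0.1,0,0,0,-1],
  [0,0,0,0,0,0,-1],
  [0,0,0,0,0,0,-1],
])

```text
time: 8.88
tool_pos: [0.4501, -0.1258, 0.1518]
tool_rot: [0.0, 0.649, 0.76, 0.0]
contact_force: [0.1, 0.9, -2.1]
gripper_width: 0.463
grasp_force: 60.9
```

>>> move_arm([
  [0,0,0.1,0,0,0,-1],
  [0,0,0.05,0,0,0,-1],
  [0,0,0,0,0,0,-1],
  [0,0,0,0,0,0,-1],
])

```text
time: 9.22
tool_pos: [0.4503, -0.126, 0.1508]
tool_rot: [0.0, 0.649, 0.76, 0.0]
contact_force: [-0.4, -0.4, -0.0]
gripper_width: 0.464
grasp_force: 61.1
```

>>> move_arm([
  [0,0,0,0,0,0,0.2],
  [0,0,0,0,0,0,0.5],
  [0,0,0,0,0,0,1],
  [0,0,0,0,0,0,1],
  [0,0,0,0,0,0,1],
  [0,0,0,0,0,0,1],
  [0,0,-1,0,0,0,1],
  [0,0,-2,0,0,0,1],
  [0,0,-3,0,0,0,1],
  [0,0,-3,0,0,0,1],
  [0,0,-3,0,0,0,1],
  [0,0,0,0,0,4.85,1],
  [0,0,0,0,0,4.85,1],
  [0,0,0,0,0,4.85,1],
  [0,0,0,0,0,0,1],
])

```text
time: 10.47
tool_pos: [0.4503, -0.1259, 0.2715]
tool_rot: [0.001, 0.741, 0.672, 0.0]
contact_force: [0.3, -0.2, 0.2]
gripper_width: 0.999
grasp_force: 0.0
```

```bash
python3 d.py .467 .1205 .115 84.54; python3 - <<'E'
from h import *
s=manip.grab_frame("side")["img"];cv2.imwrite("pics/s4.png",s)
E
```

```text
t 10.47 pos [ 0.4503 -0.1259  0.2715] F [ 0.3 -0.2  0.2] grip 0.999 0.0 j [-0.43 -0.36  1.9  -0.    1.61 -0.33]
delta now [24.69 -0.77 15.63] delta after turn [24.69 -0.68 15.65] turn [ 0.07  0.03 -0.16]
```

View pics/s4.png

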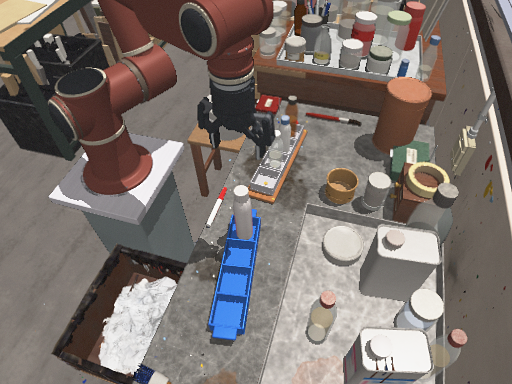

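The pink bottle stands upright in pocket 1 at (242,213). Next is the clear bottle.

>>> move_arm([
  [2.5,-0.1,0,0,0,0,1],
  [3,-0.1,0,0,0,0,1],
  [3,-0.1,0,0,0,0,1],
  [3,-0.1,0,0,0,0,1],
  [3,-0.1,0,0,0,0,1],
  [3,-0.1,0,0,0,0,1],
  [3,-0.1,0,0,0,0,1],
  [2.7,0,0,0,0,0,1],
  [1.5,0,0,0,0,0,1],
  [0,0,0,0,0,0,1],
  [0,0,2,0,0,0,1],
  [0,0,3,0,0,0,1],
  [0,0,3,0,0,0,1],
  [0,0,2,0,0,0,1],
  [0,0,2,0,0,0,1],
  [0,0,0,0,0,0,1],
  [0,0,0,0,0,0,1],
])

```text
time: 11.93
tool_pos: [0.4662, 0.12, 0.1495]
tool_rot: [-0.001, 0.74, 0.672, -0.001]
contact_force: [-0.2, -0.1, 0.7]
gripper_width: 1.0
grasp_force: 0.0
```

```bash
python3 d.py .467 .1205 .115 84.54
```

```text
t 11.93 pos [0.4662 0.12   0.1495] F [-0.2 -0.1  0.7] grip 1.0 0.0 j [ 0.1  -0.25  2.01 -0.    1.38  0.19]
delta now [0.06 0.08 3.45] delta after turn [0.06 0.07 3.45] turn [-0.15  0.04 -0.06]
```

>>> move_arm([
  [0,0.05,1,0,0,0,1],
  [0,0,1.5,0,0,0,1],
  [0,0,0.9,0,0,0,1],
  [0,0,0,0,0,0,1],
  [0,0,0,0,0,0,-1],
  [0,0,0,0,0,0,-1],
  [0,0,0,0,0,0,-1],
  [0,0,0,0,0,0,-1],
  [0,0,0,0,0,0,-1],
  [0,0,0,0,0,0,-1],
  [0,0,0,0,0,0,-1],
  [0,0,0,0,0,0,-1],
  [0,0,0,0,0,0,-1],
  [0,0,0,0,0,0,-1],
  [0,0,0,0,0,0,-1],
])

```text
time: 13.18
tool_pos: [0.4685, 0.1208, 0.1178]
tool_rot: [0.001, 0.74, 0.672, 0.001]
contact_force: [-1.0, 0.6, 6.5]
gripper_width: 0.469
grasp_force: 61.0
```

>>> move_arm([
  [0,0,-0.5,0,0,0,-1],
  [0,0,-1.5,0,0,0,-1],
  [0,0,-2.5,0,0,0,-1],
  [0,0,-3,0,0,0,-1],
  [0,0,-3,0,0,0,-1],
  [0,0,-3,0,0,0,-1],
  [0,0,-3,0,0,0,-1],
  [0,0,-2.5,0,0,0,-1],
  [0,0,-1,0,0,0,-1],
  [0,0,0,0,0,-4.85,-1],
  [0,0,0,0,0,-4.85,-1],
  [0,0,0,0,0,-4.85,-1],
  [0,0,0,0,0,0,-1],
])

```text
time: 14.27
tool_pos: [0.4669, 0.1206, 0.3145]
tool_rot: [-0.001, 0.649, 0.761, -0.001]
contact_force: [-0.5, 0.1, -1.5]
gripper_width: 0.476
grasp_force: 60.8
```

```bash
python3 d.py .4618 -.2024 .1068 99.01
```

```text
t 14.27 pos [0.4669 0.1206 0.3145] F [-0.5  0.1 -1.5] grip 0.476 60.8 j [ 0.1  -0.33  1.8  -0.    1.67 -0.06]
delta now [-31.82  -5.54  20.78] delta after turn [-31.82  -5.56  20.77] turn [-0.16 -0.01  0.08]
```

>>> move_arm([
  [-1.5,-0.25,0,0,0,0,-1],
  [-2.5,-0.45,0,0,0,0,-1],
  [-2.5,-0.45,0,0,0,0,-1],
  [-2.5,-0.45,0,0,0,0,-1],
  [-2.5,-0.45,0,0,0,0,-1],
  [-2.5,-0.45,0,0,0,0,-1],
  [-2.5,-0.45,0,0,0,0,-1],
  [-2.5,-0.45,0,0,0,0,-1],
  [-2.5,-0.45,0,0,0,0,-1],
  [-2.5,-0.45,0,0,0,0,-1],
  [-2.5,-0.45,0,0,0,0,-1],
  [-2.5,-0.45,0,0,0,0,-1],
  [-2,-0.3,0,0,0,0,-1],
  [-0.8,-0.05,0,0,0,0,-1],
  [0,0,0,0,0,0,-1],
  [0,0,0,0,0,0,-1],
])

```text
time: 15.6
tool_pos: [0.4623, -0.2016, 0.3154]
tool_rot: [-0.001, 0.65, 0.76, 0.0]
contact_force: [-0.1, 0.1, -0.9]
gripper_width: 0.472
grasp_force: 60.7
```

```bash
python3 d.py .4618 -.2024 .1068 99.01
```

```text
t 15.6 pos [ 0.4623 -0.2016  0.3154] F [-0.1  0.1 -0.9] grip 0.472 60.7 j [-0.56 -0.28  1.76  0.    1.66 -0.72]
delta now [-0.11 -0.04 20.86] delta after turn [-0.07 -0.06 20.86] turn [-0.06 -0.1  -0.07]
```

>>> move_arm([
  [0,0,1.5,0,0,0,-1],
  [0,0,2.5,0,0,0,-1],
  [0,0,2.5,0,0,0,-1],
  [0,0,2.5,0,0,0,-1],
  [0,0,2.5,0,0,0,-1],
  [0,0,2,0,0,0,-1],
  [0,0,2,0,0,0,-1],
  [0,0,1.5,0,0,0,-1],
  [0,0,1.5,0,0,0,-1],
  [0,0,1,0,0,0,-1],
  [0,0,0.5,0,0,0,-1],
  [0,0,0,0,0,0,-1],
  [0,0,0,0,0,0,-1],
])

```text
time: 16.68
tool_pos: [0.4627, -0.2018, 0.1165]
tool_rot: [0.0, 0.649, 0.761, 0.0]
contact_force: [-0.1, 0.0, -1.4]
gripper_width: 0.471
grasp_force: 60.8
```

```bash
python3 d.py .4618 -.2024 .1068 99.01
```

```text
t 16.68 pos [ 0.4627 -0.2018  0.1165] F [-0.1  0.  -1.4] grip 0.471 60.8 j [-0.56 -0.15  1.99  0.    1.31 -0.72]
delta now [-0.05 -0.1   0.97] delta after turn [-0.05 -0.1   0.97] turn [0.02 0.01 0.03]
```

>>> move_arm([
  [0,-0.05,0.4,0,0,0,-1],
  [0,0,0.3,0,0,0,-1],
  [0,0,0.15,0,0,0,-1],
  [0,0,0.08,0,0,0,-1],
  [0,0,0,0,0,0,-1],
  [0,0,0,0,0,0,-1],
])

```text
time: 17.18
tool_pos: [0.4621, -0.2023, 0.1072]
tool_rot: [0.0, 0.649, 0.76, 0.0]
contact_force: [-0.7, 0.7, -2.1]
gripper_width: 0.472
grasp_force: 60.9
```

>>> move_arm([
  [0,0,0.1,0,0,0,-1],
  [0,0,0,0,0,0,-1],
  [0,0,0,0,0,0,0.2],
  [0,0,0,0,0,0,0.5],
  [0,0,0,0,0,0,1],
  [0,0,0,0,0,0,1],
  [0,0,0,0,0,0,1],
  [0,0,0,0,0,0,1],
  [0,0,-1,0,0,0,1],
  [0,0,-2,0,0,0,1],
  [0,0,-3,0,0,0,1],
  [0,0,-3,0,0,0,1],
  [0,0,-3,0,0,0,1],
  [0,0,-3,0,0,0,1],
  [0,0,-2,0,0,0,1],
  [0,0,0,0,0,4.85,1],
  [0,0,0,0,0,4.85,1],
  [0,0,0,0,0,4.85,1],
  [0,0,0,0,0,0,1],
])

```text
time: 18.77
tool_pos: [0.4621, -0.2022, 0.2771]
tool_rot: [0.001, 0.741, 0.672, 0.0]
contact_force: [0.7, -0.8, 0.5]
gripper_width: 1.002
grasp_force: 0.0
```

```bash
python3 d.py .475 .1955 .111 84.54; python3 - <<'E'
from h import *
s=manip.grab_frame("side")["img"];cv2.imwrite("pics/s5.png",s)
E
```

```text
t 18.77 pos [ 0.4621 -0.2022  0.2771] F [ 0.7 -0.8  0.5] grip 1.002 0.0 j [-0.56 -0.27  1.81  0.    1.6  -0.46]
delta now [39.72 -2.62 16.58] delta after turn [39.71 -2.5  16.61] turn [ 0.06  0.03 -0.15]
```

View pics/s5.png

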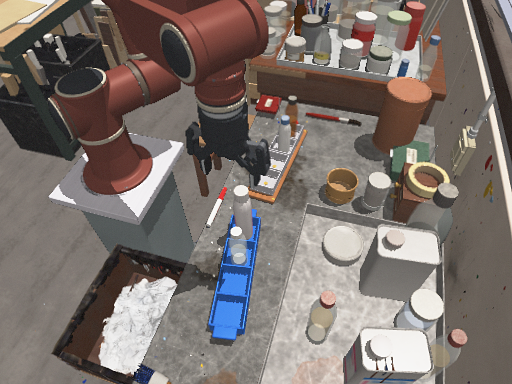

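The pink bottle (242,213) and clear bottle (237,245) stand upright in pockets 1 and 2. White is next.

>>> move_arm([
  [2.5,-0.2,0,0,0,0,1],
  [3,-0.2,0,0,0,0,1],
  [3,-0.2,0,0,0,0,1],
  [3,-0.2,0,0,0,0,1],
  [3,-0.2,0,0,0,0,1],
  [3,-0.2,0,0,0,0,1],
  [3,-0.2,0,0,0,0,1],
  [3,-0.2,0,0,0,0,1],
  [3,-0.2,0,0,0,0,1],
  [3,-0.2,0,0,0,0,1],
  [3,-0.2,0,0,0,0,1],
  [3,-0.2,0,0,0,0,1],
  [3,-0.1,0,0,0,0,1],
  [1.2,0,0,0,0,0,1],
  [0,0,0,0,0,0,1],
  [0,0,2,0,0,0,1],
  [0,0,3,0,0,0,1],
  [0,0,3,0,0,0,1],
  [0,0,3,0,0,0,1],
  [0,0,0,0,0,0,1],
])

```text
time: 20.48
tool_pos: [0.4713, 0.1929, 0.1589]
tool_rot: [-0.003, 0.741, 0.672, -0.006]
contact_force: [-1.0, 0.3, -0.8]
gripper_width: 1.0
grasp_force: 0.0
```

```bash
python3 d.py .475 .1955 .111 84.54
```

```text
t 20.48 pos [0.4713 0.1929 0.1589] F [-1.   0.3 -0.8] grip 1.0 0.0 j [ 0.24 -0.18  1.93 -0.    1.4   0.34]
delta now [0.32 0.4  4.79] delta after turn [0.29 0.35 4.79] turn [-0.66  0.28 -0.1 ]
```

>>> move_arm([
  [0,0,0,0,0,0,1],
  [0.1,0.1,1.5,0,0,0,1],
  [0,0,1.5,0,0,0,1],
  [0,0,0.8,0,0,0,1],
  [0,0,0,0,0,0,1],
  [0,0,0,0,0,0,1],
])

```text
time: 20.98
tool_pos: [0.4774, 0.1962, 0.1296]
tool_rot: [0.0, 0.74, 0.672, 0.001]
contact_force: [-0.1, -0.4, 0.7]
gripper_width: 1.001
grasp_force: 0.0
```

```bash
python3 d.py .475 .1955 .111 84.54
```

```text
t 20.98 pos [0.4774 0.1962 0.1296] F [-0.1 -0.4  0.7] grip 1.001 0.0 j [ 0.25 -0.14  1.95 -0.    1.33  0.34]
delta now [-0.09 -0.23  1.86] delta after turn [-0.09 -0.23  1.86] turn [ 0.1  -0.03 -0.08]
```

>>> move_arm([
  [0,0,0,0,0,0,1],
  [0,-0.15,0.8,0,0,0,1],
  [0,0,0.5,0,0,0,1],
  [0,0,0,0,0,0,1],
  [0,0,0,0,0,0,1],
  [0,0,0,0,0,0,1],
])

```text
time: 21.48
tool_pos: [0.475, 0.1964, 0.1149]
tool_rot: [-0.0, 0.74, 0.672, -0.0]
contact_force: [0.4, -0.2, 0.6]
gripper_width: 0.996
grasp_force: 0.0
```

```bash
python3 d.py .475 .1955 .111 84.54
```

```text
t 21.48 pos [0.475  0.1964 0.1149] F [ 0.4 -0.2  0.6] grip 0.996 0.0 j [ 0.25 -0.13  1.97 -0.    1.3   0.34]
delta now [-0.09  0.01  0.39] delta after turn [-0.09  0.01  0.39] turn [-0.01  0.   -0.07]
```

>>> move_arm([
  [0,0,0.4,0,0,0,1],
  [0,0,0,0,0,0,1],
  [0,0,0,0,0,0,-1],
  [0,0,0,0,0,0,-1],
  [0,0,0,0,0,0,-1],
  [0,0,0,0,0,0,-1],
  [0,0,0,0,0,0,-1],
  [0,0,0,0,0,0,-1],
  [0,0,0,0,0,0,-1],
  [0,0,0,0,0,0,-1],
  [0,0,0,0,0,0,-1],
  [0,0,0,0,0,0,-1],
  [0,0,0,0,0,0,-1],
])

```text
time: 22.57
tool_pos: [0.4756, 0.1966, 0.1117]
tool_rot: [0.0, 0.74, 0.672, 0.001]
contact_force: [0.7, 0.2, 5.0]
gripper_width: 0.393
grasp_force: 59.9
```

>>> move_arm([
  [0,0,-0.5,0,0,0,-1],
  [0,0,-1.5,0,0,0,-1],
  [0,0,-2.5,0,0,0,-1],
  [0,0,-3,0,0,0,-1],
  [0,0,-3,0,0,0,-1],
  [0,0,-3,0,0,0,-1],
  [0,0,-3,0,0,0,-1],
  [0,0,-2.5,0,0,0,-1],
  [0,0,-1,0,0,0,-1],
  [0,0,0,0,0,-4.85,-1],
  [0,0,0,0,0,-4.85,-1],
  [0,0,0,0,0,-4.85,-1],
  [0,0,0,0,0,0,-1],
  [0,0,0,0,0,0,-1],
])

```text
time: 23.73
tool_pos: [0.4743, 0.1963, 0.3092]
tool_rot: [-0.001, 0.65, 0.76, -0.001]
contact_force: [0.5, 0.4, -0.9]
gripper_width: 0.389
grasp_force: 59.7
```

```bash
python3 d.py .4726 -.2706 .1007 99.01
```

```text
t 23.73 pos [0.4743 0.1963 0.3092] F [ 0.5  0.4 -0.9] grip 0.389 59.7 j [ 0.25 -0.25  1.75  0.    1.65  0.09]
delta now [-46.09  -7.32  20.89] delta after turn [-46.08  -7.48  20.85] turn [-0.17  0.01 -0.12]
```

>>> move_arm([
  [-1.5,-0.41,0,0,0,0,-1],
  [-2.7,-0.41,0,0,0,0,-1],
  [-2.7,-0.41,0,0,0,0,-1],
  [-2.7,-0.41,0,0,0,0,-1],
  [-2.7,-0.41,0,0,0,0,-1],
  [-2.7,-0.41,0,0,0,0,-1],
  [-2.7,-0.41,0,0,0,0,-1],
  [-2.7,-0.41,0,0,0,0,-1],
  [-2.7,-0.41,0,0,0,0,-1],
  [-2.7,-0.41,0,0,0,0,-1],
  [-2.7,-0.41,0,0,0,0,-1],
  [-2.7,-0.41,0,0,0,0,-1],
  [-2.7,-0.41,0,0,0,0,-1],
  [-2.7,-0.41,0,0,0,0,-1],
  [-2.7,-0.41,0,0,0,0,-1],
  [-2.7,-0.41,0,0,0,0,-1],
  [-2.7,-0.41,0,0,0,0,-1],
  [-1.4,-0.41,0,0,0,0,-1],
  [0,0,0,0,0,0,-1],
  [0,0,0,0,0,0,-1],
])

```text
time: 25.4
tool_pos: [0.474, -0.2703, 0.3102]
tool_rot: [-0.001, 0.65, 0.76, 0.0]
contact_force: [1.2, -0.1, -1.0]
gripper_width: 0.392
grasp_force: 59.8
```

```bash
python3 d.py .4726 -.2706 .1007 99.01
```

```text
t 25.4 pos [ 0.474  -0.2703  0.3102] F [ 1.2 -0.1 -1. ] grip 0.392 59.8 j [-0.66 -0.17  1.68  0.    1.64 -0.81]
delta now [-0.05 -0.12 20.95] delta after turn [-1.000e-02 -1.400e-01  2.095e+01] turn [-0.05 -0.11 -0.11]
```

>>> move_arm([
  [0,-0.1,1.5,0,0,0,-1],
  [0,0,2.5,0,0,0,-1],
  [0,0,2.5,0,0,0,-1],
  [0,0,2.5,0,0,0,-1],
  [0,0,2.5,0,0,0,-1],
  [0,0,2,0,0,0,-1],
  [0,0,2,0,0,0,-1],
  [0,0,1.5,0,0,0,-1],
  [0,0,1.5,0,0,0,-1],
  [0,0,1,0,0,0,-1],
  [0,0,0.5,0,0,0,-1],
  [0,0,0,0,0,0,-1],
  [0,0,0,0,0,0,-1],
  [0,0,0,0,0,0,-1],
])

```text
time: 26.57
tool_pos: [0.474, -0.2708, 0.1122]
tool_rot: [0.001, 0.649, 0.761, 0.0]
contact_force: [-0.1, -0.4, -0.9]
gripper_width: 0.391
grasp_force: 59.8
```

```bash
python3 d.py .4726 -.2706 .1007 99.01
```

```text
t 26.57 pos [ 0.474  -0.2708  0.1122] F [-0.1 -0.4 -0.9] grip 0.391 59.8 j [-0.66 -0.05  1.9   0.    1.29 -0.81]
delta now [ 0.05 -0.14  1.15] delta after turn [ 0.05 -0.14  1.15] turn [0.08 0.08 0.02]
```

>>> move_arm([
  [0,-0.1,0.4,0,0,0,-1],
  [0,0,0.3,0,0,0,-1],
  [0,0,0.2,0,0,0,-1],
  [0,0,0.1,0,0,0,-1],
  [0,0,0.1,0,0,0,-1],
  [0,0,0,0,0,0,-1],
  [0,0,0,0,0,0,-1],
  [0,0,0,0,0,0,-1],
])

```text
time: 27.23
tool_pos: [0.4725, -0.2711, 0.1007]
tool_rot: [0.0, 0.649, 0.76, -0.0]
contact_force: [-1.5, 0.3, 4.4]
gripper_width: 0.392
grasp_force: 60.4
```

Contact with the floor. Release, rise and turn back.

>>> move_arm([
  [0,0,0,0,0,0,0.2],
  [0,0,0,0,0,0,0.5],
  [0,0,0,0,0,0,1],
  [0,0,0,0,0,0,1],
  [0,0,0,0,0,0,1],
  [0,0,0,0,0,0,1],
  [0,0,-1,0,0,0,1],
  [0,0,-2,0,0,0,1],
  [0,0,-3,0,0,0,1],
  [0,0,-3,0,0,0,1],
  [0,0,-3,0,0,0,1],
  [0,0,-3,0,0,0,1],
  [0,0,-3,0,0,0,1],
  [0,0,0,0,0,4.85,1],
  [0,0,0,0,0,4.85,1],
  [0,0,0,0,0,4.85,1],
  [0,0,0,0,0,0,1],
  [0,0,0,0,0,0,1],
])

```text
time: 28.73
tool_pos: [0.4724, -0.2708, 0.2806]
tool_rot: [0.0, 0.74, 0.673, 0.0]
contact_force: [-0.6, -0.5, -0.2]
gripper_width: 1.001
grasp_force: 0.0
```

```bash
python3 d.py .4785 .2665 .131 84.54; python3 - <<'E'
from h import *
s=manip.grab_frame("side")["img"];cv2.imwrite("pics/s6.png",s)
E
```

```text
t 28.73 pos [ 0.4724 -0.2708  0.2806] F [-0.6 -0.5 -0.2] grip 1.001 0.0 j [-0.66 -0.17  1.72  0.    1.59 -0.56]
delta now [53.55 -4.47 14.94] delta after turn [53.54 -4.5  14.96] turn [0.03 0.02 0.05]
```

View pics/s6.png

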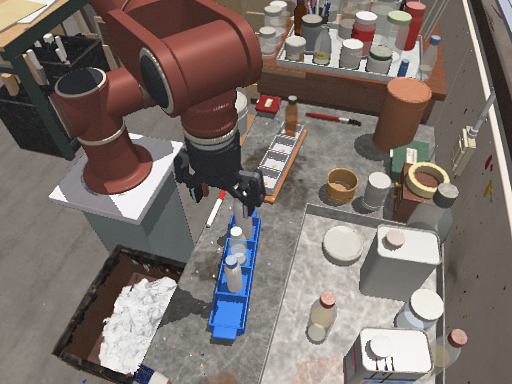

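The white bottle stands at (233,272) in pocket 3. Only the brown one is left.

>>> move_arm([
  [2,-0.25,0,0,0,0,1],
  [3,-0.25,0,0,0,0,1],
  [3,-0.25,0,0,0,0,1],
  [3,-0.25,0,0,0,0,1],
  [3,-0.25,0,0,0,0,1],
  [3,-0.25,0,0,0,0,1],
  [3,-0.25,0,0,0,0,1],
  [3,-0.25,0,0,0,0,1],
  [3,-0.25,0,0,0,0,1],
  [3,-0.25,0,0,0,0,1],
  [3,-0.25,0,0,0,0,1],
  [3,-0.25,0,0,0,0,1],
  [3,-0.25,0,0,0,0,1],
  [3,-0.25,0,0,0,0,1],
  [3,-0.25,0,0,0,0,1],
  [3,-0.25,0,0,0,0,1],
  [3,-0.25,0,0,0,0,1],
  [3,-0.25,0,0,0,0,1],
  [0.5,0,0,0,0,0,1],
  [0,0,0,0,0,0,1],
])

```text
time: 30.45
tool_pos: [0.4788, 0.2675, 0.2797]
tool_rot: [-0.0, 0.739, 0.674, -0.0]
contact_force: [-0.0, -1.1, 0.3]
gripper_width: 0.999
grasp_force: 0.0
```

>>> move_arm([
  [0,0,0,0,0,0,1],
  [0,0,2,0,0,0,1],
  [0,0,3,0,0,0,1],
  [0,0,3,0,0,0,1],
  [0,0,2,0,0,0,1],
  [0,0,0,0,0,0,1],
  [0,0,0,0,0,0,1],
  [0,0,0,0,0,0,1],
])

```text
time: 31.12
tool_pos: [0.4803, 0.2656, 0.182]
tool_rot: [0.001, 0.741, 0.672, 0.001]
contact_force: [-0.0, 0.5, 0.0]
gripper_width: 0.999
grasp_force: 0.0
```

```bash
python3 d.py .4785 .2665 .131 84.54
```

```text
t 31.12 pos [0.4803 0.2656 0.182 ] F [-0.   0.5  0. ] grip 0.999 0.0 j [ 0.37 -0.11  1.83 -0.    1.42  0.47]
delta now [ 0.06 -0.2   5.09] delta after turn [ 0.07 -0.19  5.1 ] turn [ 0.14 -0.06 -0.13]
```

>>> move_arm([
  [0.05,-0.1,1.5,0,0,0,1],
  [0,0,2,0,0,0,1],
  [0,0,1.4,0,0,0,1],
  [0,0,0,0,0,0,1],
  [0,0,0,0,0,0,1],
  [0,0,0,0,0,0,-1],
  [0,0,0,0,0,0,-1],
  [0,0,0,0,0,0,-1],
  [0,0,0,0,0,0,-1],
  [0,0,0,0,0,0,-1],
  [0,0,0,0,0,0,-1],
  [0,0,0,0,0,0,-1],
  [0,0,0,0,0,0,-1],
  [0,0,0,0,0,0,-1],
  [0,0,0,0,0,0,-1],
  [0,0,0,0,0,0,-1],
])

```text
time: 32.45
tool_pos: [0.4794, 0.2671, 0.1328]
tool_rot: [0.001, 0.74, 0.672, 0.001]
contact_force: [0.6, 0.2, 5.3]
gripper_width: 0.438
grasp_force: 60.3
```

>>> move_arm([
  [0,0,-0.5,0,0,0,-1],
  [0,0,-1.5,0,0,0,-1],
  [0,0,-2.5,0,0,0,-1],
  [0,0,-3,0,0,0,-1],
  [0,0,-3,0,0,0,-1],
  [0,0,-3,0,0,0,-1],
  [0,0,-3,0,0,0,-1],
  [0,0,-2.5,0,0,0,-1],
  [0,0,-1,0,0,0,-1],
  [0,0,0,0,0,-4.85,-1],
  [0,0,0,0,0,-4.85,-1],
  [0,0,0,0,0,-4.85,-1],
  [0,0,0,0,0,0,-1],
  [0,0,0,0,0,0,-1],
])

```text
time: 33.62
tool_pos: [0.4777, 0.2665, 0.3293]
tool_rot: [-0.001, 0.65, 0.76, -0.001]
contact_force: [-1.0, -0.1, -1.2]
gripper_width: 0.433
grasp_force: 60.4
```

```bash
python3 d.py .4839 -.3417 .1218 99.01
```

```text
t 33.62 pos [0.4777 0.2665 0.3293] F [-1.  -0.1 -1.2] grip 0.433 60.4 j [ 0.37 -0.17  1.65  0.    1.67  0.22]
delta now [-60.17  -8.73  20.81] delta after turn [-60.16  -8.91  20.75] turn [-0.16  0.03 -0.12]
```

>>> move_arm([
  [-1.5,-0.4,0,0,0,0,-1],
  [-2.7,-0.4,0,0,0,0,-1],
  [-2.7,-0.4,0,0,0,0,-1],
  [-2.7,-0.4,0,0,0,0,-1],
  [-2.7,-0.4,0,0,0,0,-1],
  [-2.7,-0.4,0,0,0,0,-1],
  [-2.7,-0.4,0,0,0,0,-1],
  [-2.7,-0.4,0,0,0,0,-1],
  [-2.7,-0.4,0,0,0,0,-1],
  [-2.7,-0.4,0,0,0,0,-1],
  [-2.7,-0.4,0,0,0,0,-1],
  [-2.7,-0.4,0,0,0,0,-1],
  [-2.7,-0.4,0,0,0,0,-1],
  [-2.7,-0.4,0,0,0,0,-1],
  [-2.7,-0.4,0,0,0,0,-1],
  [-2.7,-0.4,0,0,0,0,-1],
  [-2.7,-0.4,0,0,0,0,-1],
  [-2.7,-0.4,0,0,0,0,-1],
  [-2.7,-0.4,0,0,0,0,-1],
  [-2.7,-0.4,0,0,0,0,-1],
])

```text
time: 35.28
tool_pos: [0.4815, -0.2685, 0.3301]
tool_rot: [-0.001, 0.65, 0.76, 0.0]
contact_force: [0.4, 0.6, -1.1]
gripper_width: 0.428
grasp_force: 60.4
```

>>> move_arm([
  [-2.7,-0.3,0,0,0,0,-1],
  [-2.7,-0.3,0,0,0,0,-1],
  [-1.6,-0.2,0,0,0,0,-1],
  [-0.3,0,0,0,0,0,-1],
  [0,0,0,0,0,0,-1],
  [0,0,0,0,0,0,-1],
  [0,0,0,0,0,0,-1],
])

```text
time: 35.87
tool_pos: [0.4857, -0.3395, 0.3311]
tool_rot: [-0.0, 0.649, 0.761, 0.0]
contact_force: [-0.3, 0.5, -0.7]
gripper_width: 0.435
grasp_force: 60.4
```

```bash
python3 d.py .4839 -.3417 .1218 99.01
```

```text
t 35.87 pos [ 0.4857 -0.3395  0.3311] F [-0.3  0.5 -0.7] grip 0.435 60.4 j [-0.74 -0.07  1.55  0.    1.66 -0.89]
delta now [-0.2  -0.21 20.93] delta after turn [-0.19 -0.21 20.93] turn [ 0.01 -0.02  0.05]
```

>>> move_arm([
  [-0.15,-0.15,1.5,0,0,0,-1],
  [0,0,2.5,0,0,0,-1],
  [0,0,2.5,0,0,0,-1],
  [0,0,2.5,0,0,0,-1],
  [0,0,2.5,0,0,0,-1],
  [0,0,2,0,0,0,-1],
  [0,0,2,0,0,0,-1],
  [0,0,1.5,0,0,0,-1],
  [0,0,1.5,0,0,0,-1],
  [0,0,1,0,0,0,-1],
  [0,0,0.5,0,0,0,-1],
  [0,0,0,0,0,0,-1],
  [0,0,0,0,0,0,-1],
  [0,0,0,0,0,0,-1],
])

```text
time: 37.03
tool_pos: [0.4849, -0.3428, 0.1323]
tool_rot: [0.001, 0.649, 0.761, -0.0]
contact_force: [-0.0, 0.1, -2.0]
gripper_width: 0.438
grasp_force: 60.4
```

```bash
python3 d.py .4839 -.3417 .1218 99.01
```

```text
t 37.03 pos [ 0.4849 -0.3428  0.1323] F [-0.   0.1 -2. ] grip 0.438 60.4 j [-0.74  0.05  1.77  0.    1.33 -0.9 ]
delta now [ 0.13 -0.08  1.05] delta after turn [ 0.13 -0.08  1.05] turn [0.08 0.1  0.01]
```

>>> move_arm([
  [0,0,0.4,0,0,0,-1],
  [0,0,0.3,0,0,0,-1],
  [0,0,0.15,0,0,0,-1],
  [0,0,0.1,0,0,0,-1],
  [0,0,0,0,0,0,-1],
  [0,0,0,0,0,0,-1],
  [0,0,0,0,0,0,-1],
])

```text
time: 37.62
tool_pos: [0.4843, -0.3425, 0.1218]
tool_rot: [0.0, 0.649, 0.76, -0.0]
contact_force: [-1.6, 0.5, 1.4]
gripper_width: 0.437
grasp_force: 60.6
```

Touching down. Release, rise and move off to the rack side for a clear view.

>>> move_arm([
  [0,0,0,0,0,0,0.2],
  [0,0,0,0,0,0,0.5],
  [0,0,0,0,0,0,1],
  [0,0,0,0,0,0,1],
  [0,0,0,0,0,0,1],
  [0,0,0,0,0,0,1],
  [0,0,-1,0,0,0,1],
  [0,0,-2,0,0,0,1],
  [0,0,-3,0,0,0,1],
  [0,0,-3,0,0,0,1],
  [0,0,-3,0,0,0,1],
  [0,0,-3,0,0,0,1],
  [0,0,-3,0,0,0,1],
  [-3,0,0,0,0,0,1],
  [-3,0,0,0,0,0,1],
  [-3,0,0,0,0,0,1],
  [-3,0,0,0,0,0,1],
  [-3,0,0,0,0,0,1],
  [-3,0,0,0,0,0,1],
  [-3,0,0,0,0,0,1],
])

```text
time: 39.28
tool_pos: [0.5172, -0.5512, 0.3024]
tool_rot: [0.0, 0.649, 0.76, -0.0]
contact_force: [0.5, 0.6, 0.3]
gripper_width: 0.999
grasp_force: 0.0
```

>>> move_arm([
  [-2,0,0,0,0,0,1],
  [-2,0,0,0,0,0,1],
  [0,0,0,0,0,0,1],
  [0,0,0,0,0,0,1],
  [0,0,0,0,0,0,1],
])

```text
time: 39.7
tool_pos: [0.5235, -0.5888, 0.3019]
tool_rot: [-0.0, 0.649, 0.761, 0.0]
contact_force: [-0.2, 0.5, 0.4]
gripper_width: 0.999
grasp_force: 0.0
```

```bash
python3 - <<'E'
from h import *
a=manip.grab_frame("side")["img"][170:360,180:300];b=manip.grab_frame("top")["img"][145:235,260:440]
a=cv2.resize(a,None,fx=3.1,fy=3.1,interpolation=2);b=cv2.resize(b,None,fx=2.3,fy=2.3,interpolation=2)
c=np.zeros((max(a.shape[0],b.shape[0]),a.shape[1]+b.shape[1],3),np.uint8);c[:a.shape[0],:a.shape[1]]=a;c[:b.shape[0],a.shape[1]:]=b
print(c.shape);cv2.imwrite("pics/end.png",c)
E
```

```text
(589, 786, 3)
```

View pics/end.png

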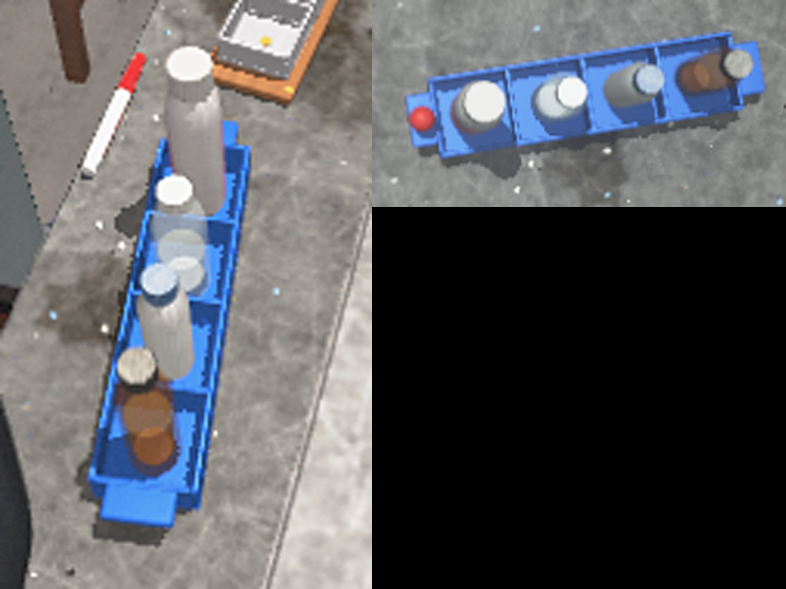

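All four bottles stand upright, centred in their pockets. Side view caps, from the knob: pink (190,65), clear (174,190), white (160,283), brown (137,365). Handing in.

```bash
python3 -c "
from plant import manip;print(manip.job_done())"
```

```text
the job is handed in; nothing more can be done
None
```

All four bottles stand upright in the blue carrier in reverse order (pink, clear, white, brown, counting from the knob), and I handed the job in after about 40 s of the 115 s allowed; no verdict was returned.

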